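# Set the boot dryer's thumbwheel and start it

## Robot

A 7-joint arm with a two-finger parallel gripper is mounted at the origin on the work surface. World frame = base frame: x ahead of the robot, y to its left, z up, the work surface at z = 0. Lengths are in m, angles in rad, forces in N, time in s.
With the tool pointing down it reaches from about 0.425 to 1.025 m from the base axis. Payload 9.4 kg.
Tool frame: the origin (TCP) lies between the finger pads; the fingertips stand 8 mm ahead of it and the grasp point (between the pads) lies 11 mm behind it (env.tip_reach is the z of the fingertips in the tool frame, in m); z points along the fingers, y is the direction in which the jaws open and shut (so a half turn about z gives the same grasp; the last joint's range is limited). The gripper opens to 93 mm and grips with 3 to 60 N. Pads are 15 mm wide; open, the fingers measure 128 mm over their backs; the gripper's body (75 mm by 188 mm) begins 65 mm behind the grasp point.
Start: joints at [-1.328, 0.599, -0.003, 1.599, 0.002, 0.943, -0.08], TCP at [0.228, 0.688, 0.227] pointing down, gripper open.
Joint ranges: [-2.57, 2.57], [-0.35, 1.97], [-1.29, 1.29], [0.11, 2.56], [-1.05, 4.19], [0.11, 1.86], [-2.63, 2.63]. Speed limits (rad/s): [2.22, 2.22, 3.01, 3.01, 3.14, 3.14, 3.14].

## Interface

Orientations are given as a unit quaternion [w, x, y, z].
In Python, from plant import status, optics, env gives the robot as it stands.
- The arm moves only by the tool arm_command, never from a script. Its arguments are lists of equal length, an entry for each row: "offset": the shift along the world's x, y, z in mm, a list of three; "spin": the turn about the world's z in rad. In form: {"offset": [[dx, dy, dz], ...], "spin": [spin, ...]}. A call has 1 to 10 rows; each row shifts and turns the pose as measured when the row begins; what a row does not reach is not made up. A row lasts 1/10 s, in which the tool goes at most 50 mm and 8.59 degrees, less where a joint would pass 70% of its speed; a pose out of reach is approached as far as the arm can. A call is refused whole if a number of a shift passes 50 or a number of a turn 0.15, either way. A call with a gripper value outside its range is refused whole. "grip" is the opening, from 0 (shut) to 1 (fully open), set as the call begins (left out, the last holds). The fingers move at their own pace and stop on an object; "squeeze" is the grip in N (left out, the last holds). Time passes only in rows, so rows that do not move let the fingers close. It gives the time, the measured TCP pose, the force and the opening at its end, in the units of the state.
- status.observe(): the state, without advancing time (a new reading comes with each control period).
- optics.get_image(name): name is "scene" or "side" or "wrist"; returns (picture, depth): 400x640x3 uint8, blue, green, red; 400x640 float32, m along the optical axis (not along the pixel's ray), 0 where there is no reading.
- optics.get_calibration(name): a dict with "fx", "fy", "cx", "cy" (pixels), "k1" (the pictures are not rectified: a ray, as slopes to the right and down, at radius r is drawn at 1 + k1 r^2 times it, then the intrinsics apply), "T" (4x4, takes a point from camera to world coordinates). Camera axes: x right, y down, z forward; pixel columns grow to the right and rows downward; lengths in m; the calibration is good to about 2 mm. A picture is of the moment at which its call begins: read the wrist's pose just before it. get_calibration takes no time and is no camera call; for the wrist camera it gives the pose at the moment of the call.
- env.job_done(): hands the job in, once; it reports no verdict.
The state is a dict: "t": time; "q": joint angles; "joint_vel": joint speeds; "joint_torque": joint torques, N m; "tool_pos": TCP position; "eef_rot": TCP orientation; "force": force on the tool from outside, world axes, zero at the start; "torque": the same for the moment, N m; "width": finger opening in m.
Only numpy, scipy, OpenCV 4.12 (cv2) and the standard library are available. Lean on these libraries where they do the work, as an engineer would, in place of code of your own. Each camera call takes 0.05 s, during which the arm holds its last target. There are 200 camera calls.

## Task

Set the boot dryer going: with a fingertip pressed on the knurled thumbwheel, roll it until its yellow stripe clicks into place between the two red marks, and let go of it there. Then press the green start button fully in and release it. Do not pick up anything, and leave the flashlight, canister, keys and tackle box undisturbed.

Things in the scene. Friction and masses are not known exactly. Their poses are not given: they have to be found in the camera images.
- dryer: Grey boot dryer, screwed down, 200 (x) x 360 (y) mm, deck 60 mm above the bench. Origin: centre of its underside; x points roughly away from the robot (yaw up to 0.4 rad either way), y left, z up. Two black air tubes, 68 mm wide at the foot, 50 mm above, tops 150 mm above the bench, stand at (45, 40) and (45, 130) mm in its x, y.
- wheel_top (a point): Topmost point of the thumbwheel's rim at rest, 80 mm above the bench, at (0, -100) mm in the dryer's x, y; has the dryer's axes and does not turn. Wheel: black knurled disc on edge, radius 36 mm, 22 mm wide, axle along the dryer's y, so its top rolls along the dryer's x. Fixed round cheeks 9 mm thick on both sides end 8 mm below the rim, each with a red mark on top.
- wheel (a joint): Wheel angle in rad: 0 when the 5 mm wide yellow stripe across the rim is on top, between the red marks; positive with the stripe farther along the dryer's +x. Detents every 0.419 rad (15 mm of rim), one at 0; let go, it snaps to the nearest. Starts one or two clicks negative (stripe on the robot's side), so the top must go towards +x. Stops at -1.05 and 1.05.
- start_top (a point): Centre of the top face of the green start button, 28 mm across, in a small black housing on the deck at (-55, -15) mm in the dryer's x, y; pressed straight down.
- start (a joint): Travel of the start button in m: 0 released, 0.006 fully in (5 N); springs back.
- flashlight: Bystander: yellow flashlight lying beyond the dryer, 160 mm long, 48 mm high. Origin under its middle, x along it to the lens. Loose.
- canister: Bystander: green aluminium canister with a bare metal screw top, 68 mm diameter, 107 mm tall, upright to the right of the dryer. Origin: centre of its underside. Loose.
- keyring: Bystander: steel ring of 36 mm with three flat keys, 4 mm high, lying on the robot's side of the dryer; the keys reach 70 mm from its origin (ring centre, on the bench) along its x. Loose.
- tacklebox: Bystander: green tackle box with grey latched lid, 114 x 194 mm, 91 mm high plus a handle to 109 mm, to the left of the dryer. Origin: centre of its underside. Loose.
- wheel_carrier (a joint): How far the wheel's sprung axle is pressed down, in m: 0 at rest, 0.005 at its stop. It takes about 1.2 N to start and 1.2 N more per mm. With the rim pressed about 3 mm down, a fingertip drawn level along the dryer's x rolls the wheel without slip (36 mm of travel per rad); about 1.2 N along the rim overcomes a click.

How it is judged:
On the way, in this order (a step that is already met when the one before it is completed fails the run):
1. the wheel has clicked into the detent at the red marks (value of joint wheel between -0.09 and 0.09 rad and velocity of joint wheel between -0.1 and 0.1 rad/s and contact force between the fingers and dryer below 0.2 N), for 0.2 s.
2. the start button is pressed in (value of joint start above 0.0045 m and value of joint wheel between -0.09 and 0.09 rad), for 0.05 s.
At the end, for the whole second after the job is handed in: The wheel rests in the detent at the red marks (within 0.09 rad), the start button has been pressed after that and is out again, and the four bystanders are within 20 mm of where they stood, the canister upright (value of joint wheel between -0.09 and 0.09 rad and velocity of joint wheel between -0.05 and 0.05 rad/s and value of joint start below 0.0015 m and distance of each of flashlight, canister, keyring, tacklebox from where it was at the start of the episode below 0.02 m and angle between canister's own z axis and vertical below 0.1 rad); the robot touches nothing.
It fails at once if a bystander is pushed, lifted or knocked over (distance of any of flashlight, canister, keyring, tacklebox from where it was at the start of the episode above 0.02 m or angle between canister's own z axis and vertical above 0.2 rad).
It also fails if it takes over 45 s, if anything falls off the work surface, if the arm or the gripper's body presses on something with over 40 N, if the wrist force passes 120 N, or if a joint passes its speed limit or range.

## Working session

There is one attempt and no reset: what is moved stays moved. The work goes in short steps, Python scripts to look and compute and a tool call to move; the robot and the scene stay as the last step left them, time stands still between calls to the robot, and variables do not carry over. Pictures are saved under pics/ and viewed, about 8 in all and at most 12, crops included, and the job is handed in when it is done.

Besides the shell and the picture viewer there is one more tool, called after ">>>" by a JSON object that holds its "api" and its "payload", one argument or row to a line. arm_command: Moves the arm, as the interface text tells. Its arguments: {"type":"object","properties":{"offset":{"type":"array"},"spin":{"type":"array"},"grip":{"type":"number"},"squeeze":{"type":"number"}},"required":["offset","spin"]}

```bash
mkdir -p pics; cat > h.py <<'E'
import numpy as np, cv2
from plant import status, optics, env
def rays(c,px):
    K=np.array([[c['fx'],0,c['cx']],[0,c['fy'],c['cy']],[0,0,1.]])
    p=cv2.undistortPoints(np.float64(px).reshape(-1,1,2),K,np.array([c['k1'],0,0,0.])).reshape(-1,2)
    T=np.array(c['T']); d=np.c_[p,np.ones(len(p))]@T[:3,:3].T
    return T[:3,3],d
def plane(c,px,z):
    o,d=rays(c,px); return o+d*((z-o[2])/d[:,2])[:,None]
def cloud(c,dep):
    v,u=np.mgrid[:dep.shape[0],:dep.shape[1]]
    o,d=rays(c,np.c_[u.ravel(),v.ravel()]); return (o+d*dep.ravel()[:,None]).reshape(*dep.shape,3)
def snap(n,tag):
    c=optics.get_calibration(n); im,d=optics.get_image(n)
    cv2.imwrite(f'pics/{tag}.png',im); np.savez(f'pics/{tag}.npz',im=im,d=d,**{k:c[k] for k in c})
    return c,im,d
E
python3 - <<'E'
from h import *
s=status.observe(); print({k:np.round(s[k],3) for k in('t','tool_pos','eef_rot','force','width')},env.tip_reach)
for n in('scene','side'):
    c,im,d=snap(n,n+'0'); print(n,np.round(c['T'],3).tolist(),c['fx'])
    hsv=cv2.cvtColor(im,cv2.COLOR_BGR2HSV); P=cloud(c,d)
    for nm,lo,hi in(('green',(40,90,60),(85,255,255)),('yellow',(20,110,100),(35,255,255)),('red',(0,130,80),(8,255,255)),('red2',(172,130,80),(180,255,255))):
        m=cv2.inRange(hsv,lo,hi); k,l,st,ce=cv2.connectedComponentsWithStats(m)
        for i in range(1,k):
            if st[i,4]>5: print(nm,st[i].tolist(),ce[i].round(1),np.round(np.median(P[(l==i)&(d>0)],0),3))
im=np.vstack([cv2.imread(f'pics/{n}0.png') for n in('scene','side')])
cv2.imwrite('pics/both.png',cv2.resize(im,(480,600)))
E
```

```text
{'t': np.float64(0.0), 'tool_pos': array([0.228, 0.688, 0.226]), 'eef_rot': array([-0.   ,  0.159,  0.987, -0.001]), 'force': array([ 0.187, -0.042,  0.691]), 'width': np.float64(0.093)} 0.008
scene [[0.082, 0.691, -0.718, 1.25], [0.997, -0.067, 0.05, 0.03], [-0.013, -0.719, -0.694, 0.733], [0.0, 0.0, 0.0, 1.0]] 415.61619616428766
green [563, 0, 21, 5, 77] [572.7   1.5] [-0.573  1.319  0.051]
green [595, 0, 29, 40, 287] [609.7  10.5] [-0.484  1.425  0.049]
green [599, 0, 41, 50, 702] [621.   21.8] [-0.461  1.468 -0.006]
green [609, 21, 31, 34, 365] [627.   37.5] [-0.445  1.539 -0.065]
green [575, 30, 1, 9, 9] [575.  34.] [-0.591  1.386 -0.106]
green [590, 41, 5, 9, 9] [592.2  45. ] [-0.538  1.46  -0.146]
green [554, 81, 86, 75, 3744] [594.1 117.7] [0.242 0.985 0.001]
green [286, 173, 12, 11, 104] [291.8 178.1] [0.52  0.012 0.08 ]
green [390, 176, 89, 44, 1593] [431.2 208.4] [0.607 0.33  0.033]
green [156, 215, 37, 36, 748] [176.3 235.9] [ 0.644 -0.244  0.042]
yellow [519, 12, 35, 4, 78] [536.1  13.4] [0.239 0.648 0.329]
yellow [258, 241, 38, 66, 1124] [276.7 271.2] [ 0.746 -0.029  0.
[... 216 characters left out ...]
05, 0.59], [-0.011, -0.534, 0.845, -0.641], [-0.007, -0.845, -0.534, 0.526], [0.0, 0.0, 0.0, 1.0]] 384.08109098279294
green [65, 1, 40, 97, 1605] [88.2 51.4] [-0.577  1.345  0.21 ]
green [111, 22, 34, 86, 1334] [125.8  73.5] [-0.462  1.479  0.052]
green [57, 56, 35, 51, 544] [74.2 81.6] [-0.692  1.332  0.062]
green [284, 172, 36, 12, 391] [301.1 177.6] [0.537 0.252 0.051]
green [278, 217, 15, 10, 115] [285.2 221.7] [0.515 0.006 0.081]
yellow [365, 238, 75, 29, 1228] [399.5 253.3] [ 0.742 -0.043  0.035]
yellow [297, 248, 3, 8, 23] [298.  251.3] [ 0.545 -0.076  0.069]
yellow [244, 259, 15, 12, 47] [249.6 265.7] [ 0.44  -0.042  0.003]
red [311, 252, 3, 4, 9] [311.9 253.1] [ 0.572 -0.087  0.074]
```

View pics/scene0.png

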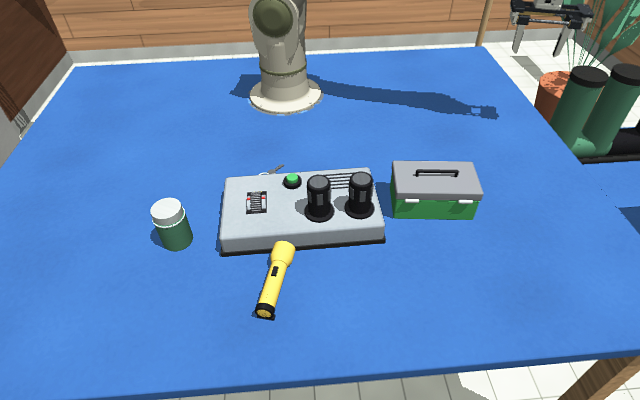

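View pics/side0.png

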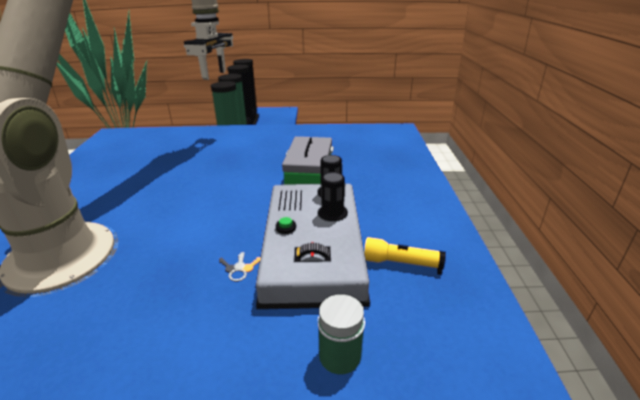

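Scene view: the wheel is at about (257,200) with red marks at (263,197) and (248,198). The green button is at (292,178), the tubes stand to the right, the flashlight is below, the canister is left and the keys are behind. In the side view the stripe is at (298,251), on the robot's side of the red mark at (312,253). Next I fit the deck to get the yaw.

```bash
python3 - <<'E'
from h import *
A=[]
for n in('scene','side'):
    f=np.load(f'pics/{n}0.npz'); P=cloud(f,f['d']); ok=(f['d']>0)&(abs(P[...,2]-.06)<.005)
    ok&=(P[...,0]>.4)&(P[...,0]<.75)&(P[...,1]>-.25)&(P[...,1]<.24)
    s=cv2.cvtColor(f['im'],cv2.COLOR_BGR2HSV)[...,1]; ok&=s<60
    m=cv2.morphologyEx(ok.astype(np.uint8),cv2.MORPH_OPEN,np.ones((3,3)))
    k,l,st,_=cv2.connectedComponentsWithStats(m); i=1+st[1:,4].argmax(); Q=P[l==i]
    r=cv2.minAreaRect((Q[:,:2]*1000).astype(np.float32)); print(n,r,len(Q))
    (cx,cy),(w,h),a=r
    if w>h: a-=90
    yaw=np.deg2rad(a); R=np.array([[np.cos(yaw),-np.sin(yaw)],[np.sin(yaw),np.cos(yaw)]])
    for nm,p in(('wheel',(0,-100)),('start',(-55,-15))): print(nm,np.round(np.array([cx,cy])+R@p,1),'yaw',round(yaw,3))
f=np.load('pics/scene0.npz'); print('red on z=.072',plane(f,[(263,197.5),(248,198.5)],.072).round(4)); print('btn',plane(f,[(291.8,178.1)],.08).round(4))
f=np.load('pics/side0.npz'); print('red',plane(f,[(311.9,253.1)],.072).round(4)); print('btn',plane(f,[(285.2,221.7)],.08).round(4),'stripe',plane(f,[(298,251.3)],.069).round(4))
E
```

```text
scene ((570.2739868164062, 27.787277221679688), (198.49705505371094, 356.531005859375), 0.7080798149108887) 6611
wheel [571.5 -72.2] yaw 0.012
start [515.5  12.1] yaw 0.012
side ((570.0491943359375, 26.201889038085938), (196.0153045654297, 357.03875732421875), 0.7583625912666321) 7893
wheel [571.4 -73.8] yaw 0.013
start [515.3  10.5] yaw 0.013
red on z=.072 [[ 0.5702 -0.0555  0.072 ]
 [ 0.5702 -0.0894  0.072 ]]
btn [[0.5196 0.012  0.08  ]]
red [[ 0.5714 -0.085   0.072 ]]
btn [[0.5155 0.0072 0.08  ]] stripe [[ 0.545  -0.0755  0.069 ]]
```

>>> {"api": "arm_command", "payload": {
  "offset": [
    [18,-42,0],
    [18,-42,0],
    [18,-42,0],
    [18,-42,0],
    [18,-42,0],
    [18,-42,0],
    [18,-42,0],
    [18,-42,0],
    [18,-42,0],
    [18,-42,0]
  ],
  "spin": [-0.07,-0.07,-0.07,-0.07,-0.07,-0.07,-0.07,-0.07,-0.07,-0.07],
  "grip": 0
}}

```text
t: 1.1
tool_pos: [0.4055, 0.2563, 0.2219]
eef_rot: [-0.002, 0.495, 0.869, -0.001]
force: [0.6, 0.6, 0.7]
width: 0.0177
```

>>> {"api": "arm_command", "payload": {
  "offset": [
    [19,-41,0],
    [19,-41,0],
    [19,-41,0],
    [19,-41,0],
    [19,-41,0],
    [19,-41,0],
    [19,-41,0],
    [10,-20,0],
    [0,0,0],
    [0,0,0]
  ],
  "spin": [-0.065,-0.065,-0.065,-0.065,-0.065,-0.065,-0.065,-0.065,0,0]
}}

```text
t: 2.1
tool_pos: [0.5522, -0.0712, 0.2215]
eef_rot: [-0.001, 0.713, 0.701, -0.001]
force: [-0.1, 0.4, -0.5]
width: 0.0007
```

```bash
python3 - <<'E'
from h import *
s=status.observe(); print({k:np.round(s[k],4) for k in('t','tool_pos','eef_rot','force','width')})
c,im,d=snap('wrist','w1'); P=cloud(c,d); hsv=cv2.cvtColor(im,cv2.COLOR_BGR2HSV)
for nm,lo,hi,z in(('green',(40,90,60),(85,255,255),.08),('yellow',(20,110,100),(35,255,255),.069),('red',(0,130,80),(8,255,255),.072)):
    k,l,st,ce=cv2.connectedComponentsWithStats(cv2.inRange(hsv,lo,hi))
    for i in range(1,k):
        if st[i,4]>15: print(nm,st[i].tolist(),ce[i].round(1),np.round(np.median(P[(l==i)&(d>0)],0),3),plane(c,[ce[i]],z).round(4))
E
```

```text
{'t': np.float64(2.1), 'tool_pos': array([ 0.5522, -0.0712,  0.2215]), 'eef_rot': array([-0.0015,  0.7127,  0.7014, -0.0011]), 'force': array([-0.147 ,  0.3564, -0.4563]), 'width': np.float64(0.0007)}
green [270, 101, 28, 28, 619] [283.1 114.4] [0.514 0.013 0.082] [[0.514  0.0131 0.08  ]]
yellow [424, 115, 126, 61, 3493] [483.7 148.3] [ 0.74  -0.031  0.04 ] [[ 0.7279 -0.0259  0.069 ]]
yellow [243, 137, 6, 13, 18] [246.3 143.6] [ 0.454 -0.022  0.003] [[ 0.4709 -0.0164  0.069 ]]
yellow [239, 157, 4, 9, 16] [240.8 161.6] [ 0.444 -0.047  0.003] [[ 0.4629 -0.0359  0.069 ]]
yellow [313, 182, 4, 20, 70] [314.3 192.2] [ 0.543 -0.072  0.069] [[ 0.5433 -0.0721  0.069 ]]
yellow [315, 296, 5, 50, 150] [316.9 321.7] [ 0.552 -0.04   0.318] [[ 0.5424 -0.2498  0.069 ]]
yellow [326, 320, 3, 25, 48] [327. 332.] [ 0.554 -0.042  0.318] [[ 0.5556 -0.2664  0.069 ]]
yellow [197, 360, 229, 23, 2178] [315.7 370.1] [ 0.553 -0.048  0.325] [[ 0.539  -0.3309  0.069 ]]
yellow [191, 367, 9, 16, 34] [195.1 374.3] [ 0.522 -0.048  0.326] [[ 0.369  -0.3352  0.069 ]]
yellow [95, 368, 39, 23, 281] [114.9 378.5] [ 0.503 -0.048  0.327] [[ 0.2562 -0.3395  0.069 ]]
yellow [135, 374, 16, 11, 51] [142.2 380.3] [ 0.51  -0.048  0.327] [[ 0.2934 -0.3439  0.069 ]]
yellow [179, 377, 9, 7, 17] [183.1 380.8] [ 0.52  -0.048  0.328] [[ 0.3505 -0.3464  0.069 ]]
yellow [127, 382, 11, 4, 19] [131.2 383.2] [ 0.508 -0.048  0.328] [[ 0.277  -0.3486  0.069 ]]
yellow [113, 388, 12, 2, 17] [118.4 388.6] [ 0.506 -0.048  0.329] [[ 0.2569 -0.3581  0.069 ]]
red [336, 175, 4, 7, 21] [337.7 178. ] [ 0.57  -0.055  0.073] [[ 0.5698 -0.0554  0.072 ]]
red [337, 204, 3, 6, 18] [338.  206.5] [ 0.57  -0.088  0.074] [[ 0.5702 -0.0888  0.072 ]]
```

View pics/w1.png

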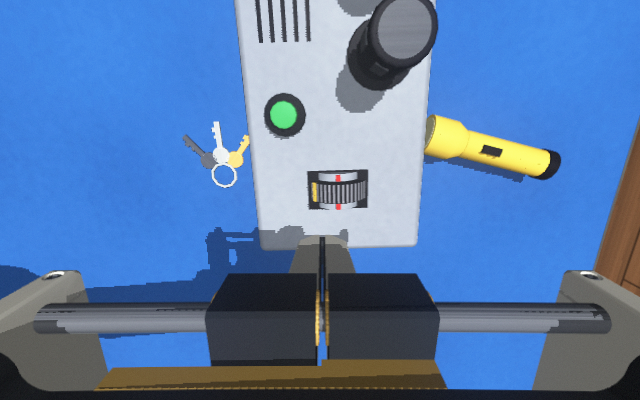

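The wrist view shows the red marks at (338,178) and (338,206), the stripe at (314,192) about 27 mm short of them (two clicks), and the button at (283,114). These agree with the other views to about 2 mm. I'm going down with the fingers shut.

>>> {"api": "arm_command", "payload": {
  "offset": [
    [2,-1,-40],
    [1,0,-40],
    [0,0,-30],
    [0,0,-10],
    [0,0,0],
    [0,0,0]
  ],
  "spin": [0.03,0,0,0,0,0]
}}

```text
t: 2.75
tool_pos: [0.5545, -0.0625, 0.1003]
eef_rot: [-0.002, 0.696, 0.718, 0.001]
force: [0.1, 0.5, 0.5]
width: 0.0003
```

>>> {"api": "arm_command", "payload": {
  "offset": [
    [0,-10,-5],
    [0,0,0],
    [0,0,0]
  ],
  "spin": [-0.015,0,0]
}}

```text
t: 3.05
tool_pos: [0.5563, -0.0729, 0.0983]
eef_rot: [-0.0, 0.701, 0.713, 0.003]
force: [-0.6, 0.1, 0.9]
width: 0.0005
```

>>> {"api": "arm_command", "payload": {
  "offset": [
    [-1,0,-7],
    [0,0,0]
  ],
  "spin": [0,0]
}}

```text
t: 3.25
tool_pos: [0.5558, -0.0733, 0.0919]
eef_rot: [0.001, 0.701, 0.713, 0.004]
force: [0.1, 0.5, -0.1]
width: 0.0006
```

>>> {"api": "arm_command", "payload": {
  "offset": [
    [0,0,-5],
    [0,0,0]
  ],
  "spin": [0,0]
}}

```text
t: 3.45
tool_pos: [0.5558, -0.0733, 0.0866]
eef_rot: [0.001, 0.701, 0.713, 0.004]
force: [-0.5, -0.2, 1.1]
width: 0.0001
```

>>> {"api": "arm_command", "payload": {
  "offset": [
    [0,0,-2.5],
    [0,0,0]
  ],
  "spin": [0,0]
}}

```text
t: 3.65
tool_pos: [0.5558, -0.0733, 0.084]
eef_rot: [0.001, 0.701, 0.713, 0.004]
force: [-0.7, 0.1, 5.2]
width: 0.0005
```

>>> {"api": "arm_command", "payload": {
  "offset": [
    [3,0,0],
    [3,0,0],
    [3,0,0],
    [3,0,0]
  ],
  "spin": [0,0,0,0]
}}

```text
t: 4.05
tool_pos: [0.5686, -0.0731, 0.0849]
eef_rot: [0.001, 0.701, 0.713, 0.004]
force: [-0.9, -0.2, 6.2]
width: 0.0007
```

>>> {"api": "arm_command", "payload": {
  "offset": [
    [3,0,0],
    [3,0,0],
    [3,0,0],
    [3,0,0],
    [3,0,0],
    [1,0,0]
  ],
  "spin": [0,0,0,0,0,0]
}}

```text
t: 4.65
tool_pos: [0.5881, -0.0728, 0.0856]
eef_rot: [0.002, 0.701, 0.713, 0.006]
force: [-0.4, -0.3, 1.6]
width: 0.0007
```

```bash
python3 - <<'E'
from h import *
c,im,d=snap('wrist','w2'); c2,im2,_=snap('side','s2')
a=cv2.resize(im[120:260,220:420],None,fx=3,fy=3); b=cv2.resize(im2[210:290,250:364],(600,420))
cv2.imwrite('pics/v2.png',cv2.resize(np.hstack([a,b]),(800,280)))
E
```

```text
(no output)
```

View pics/v2.png

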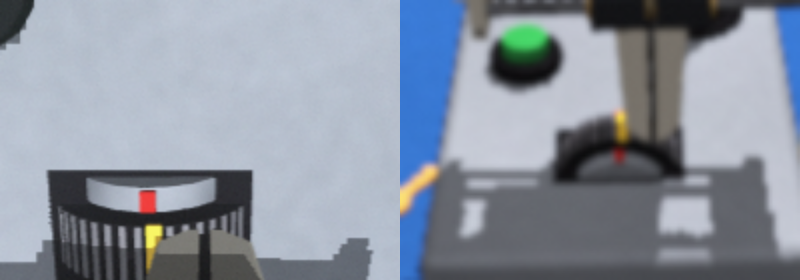

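Both crops show the yellow stripe level with the red mark, at (153,240) left and (620,125) right, just beside the fingertip. I'm lifting straight off to let it snap.

>>> {"api": "arm_command", "payload": {
  "offset": [
    [0,0,10],
    [0,0,20],
    [0,0,25],
    [0,0,0],
    [0,0,0]
  ],
  "spin": [0,0,0,0,0]
}}

```text
t: 5.25
tool_pos: [0.5854, -0.0731, 0.1428]
eef_rot: [0.0, 0.701, 0.713, 0.004]
force: [-0.8, 0.1, -0.5]
width: 0.0005
```

```bash
python3 - <<'E'
from h import *
s=status.observe(); print({k:np.round(s[k],4) for k in('t','tool_pos','force')})
for n,t in(('wrist','w3'),('side','s3'),('scene','c3')):
    c,im,d=snap(n,t); hsv=cv2.cvtColor(im,cv2.COLOR_BGR2HSV)
    for nm,lo,hi,z in(('green',(40,90,60),(85,255,255),.08),('yellow',(20,110,100),(35,255,255),.08),('red',(0,130,80),(8,255,255),.072)):
        k,l,st,ce=cv2.connectedComponentsWithStats(cv2.inRange(hsv,lo,hi))
        for i in range(1,k):
            p=plane(c,[ce[i]],z)[0]
            if st[i,4]>4 and .45<p[0]<.62 and -.11<p[1]<.05: print(n,nm,st[i].tolist(),p.round(4))
a=cv2.imread('pics/w3.png')
cv2.imwrite('pics/v3.png',cv2.resize(a[60:260,200:440],(720,600)))
E
```

```text
{'t': np.float64(5.25), 'tool_pos': array([ 0.5854, -0.0731,  0.1428]), 'force': array([-0.7671,  0.1228, -0.5387])}
wrist green [208, 90, 40, 40, 1229] [0.5146 0.013  0.08  ]
wrist yellow [171, 149, 19, 27, 298] [ 0.4749 -0.0284  0.08  ]
wrist yellow [299, 205, 8, 25, 190] [ 0.57   -0.0709  0.08  ]
wrist red [301, 192, 5, 9, 45] [ 0.5699 -0.0552  0.072 ]
wrist red [301, 230, 6, 7, 35] [ 0.5705 -0.089   0.072 ]
side green [278, 217, 15, 11, 120] [0.5155 0.0064 0.08  ]
side yellow [310, 242, 4, 9, 31] [ 0.5707 -0.0742  0.08  ]
side red [311, 252, 3, 4, 7] [ 0.5718 -0.0855  0.072 ]
scene green [286, 173, 13, 11, 106] [0.5196 0.0123 0.08  ]
scene yellow [251, 195, 10, 2, 16] [ 0.5705 -0.0715  0.08  ]
scene red [262, 197, 3, 2, 6] [ 0.5702 -0.0555  0.072 ]
scene red [247, 198, 3, 2, 6] [ 0.5702 -0.0894  0.072 ]
```

View pics/v3.png

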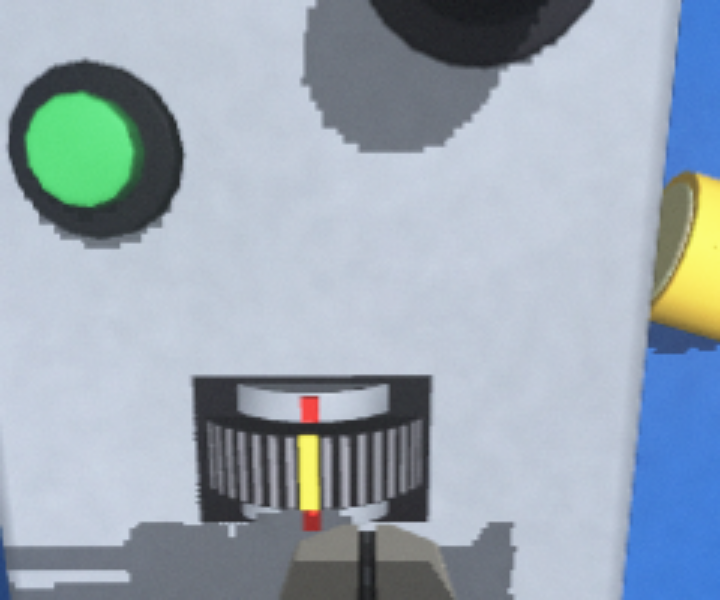

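The stripe now sits exactly between the red marks: yellow x is 0.570 and the marks are at 0.570 in all three views. Next is the button at about (0.514, 0.012).

>>> {"api": "arm_command", "payload": {
  "offset": [
    [-24,29,0],
    [-24,29,0],
    [-23,27,0],
    [0,0,-20],
    [0,0,-15],
    [0,0,0]
  ],
  "spin": [0,0,0,0,0,0]
}}

```text
t: 6.0
tool_pos: [0.5093, 0.0144, 0.1026]
eef_rot: [-0.002, 0.701, 0.713, 0.001]
force: [-1.2, 0.1, 0.5]
width: 0.0005
```

>>> {"api": "arm_command", "payload": {
  "offset": [
    [4,-2,-6],
    [0,0,-4],
    [0,0,0],
    [0,0,0]
  ],
  "spin": [0,0,0,0]
}}

```text
t: 6.4
tool_pos: [0.5143, 0.0109, 0.0919]
eef_rot: [-0.001, 0.702, 0.712, 0.001]
force: [0.4, -0.1, -0.2]
width: 0.0008
```

>>> {"api": "arm_command", "payload": {
  "offset": [
    [0,0,-4],
    [0,0,-3],
    [0,0,-2],
    [0,0,0]
  ],
  "spin": [0,0,0,0]
}}

```text
t: 6.8
tool_pos: [0.5146, 0.0108, 0.0844]
eef_rot: [-0.001, 0.702, 0.712, 0.002]
force: [-1.7, 0.1, 5.9]
width: 0.0004
```

>>> {"api": "arm_command", "payload": {
  "offset": [
    [0,0,-3],
    [0,0,-1],
    [0,0,0]
  ],
  "spin": [0,0,0]
}}

```text
t: 7.1
tool_pos: [0.5146, 0.0108, 0.085]
eef_rot: [-0.001, 0.703, 0.712, 0.004]
force: [-1.0, 0.1, 4.4]
width: 0.0003
```

>>> {"api": "arm_command", "payload": {
  "offset": [
    [0,0,-5],
    [0,0,-5],
    [0,0,-5],
    [0,0,-5]
  ],
  "spin": [0,0,0,0]
}}

```text
t: 7.5
tool_pos: [0.5148, 0.0106, 0.0829]
eef_rot: [-0.002, 0.704, 0.71, 0.013]
force: [-17.4, -0.2, 81.5]
width: 0.0006
```

The force jumped to 81 N (limit 120) at TCP z 0.083. Contact should come at 0.089 and the button's stop at 0.083, so it is fully in. Releasing.

>>> {"api": "arm_command", "payload": {
  "offset": [
    [0,0,5],
    [0,0,15],
    [0,0,30],
    [-10,0,40],
    [0,0,40],
    [0,0,0],
    [0,0,0]
  ],
  "spin": [0,0,0,0,0,0,0]
}}

```text
t: 8.2
tool_pos: [0.5046, 0.0101, 0.221]
eef_rot: [-0.0, 0.705, 0.709, 0.016]
force: [-0.3, 0.8, 0.6]
width: 0.0007
```

```bash
python3 - <<'E'
from h import *
s=status.observe(); print({k:np.round(s[k],4) for k in('t','tool_pos','force')})
for n,t in(('wrist','w4'),('side','s4'),('scene','c4')):
    c,im,d=snap(n,t); P=cloud(c,d); hsv=cv2.cvtColor(im,cv2.COLOR_BGR2HSV)
    for nm,lo,hi,z in(('green',(40,90,60),(85,255,255),.08),('yellow',(20,110,100),(35,255,255),.08),('red',(0,130,80),(8,255,255),.072)):
        k,l,st,ce=cv2.connectedComponentsWithStats(cv2.inRange(hsv,lo,hi))
        for i in range(1,k):
            p=plane(c,[ce[i]],z)[0]
            if st[i,4]>4 and .4<p[0]<.8 and -.3<p[1]<.4: print(n,nm,st[i].tolist(),p.round(4),np.median(P[(l==i)&(d>0)],0).round(3))
E
```

```text
{'t': np.float64(8.2), 'tool_pos': array([0.5046, 0.0101, 0.221 ]), 'force': array([-0.2625,  0.7602,  0.5936])}
wrist green [315, 181, 25, 26, 511] [0.5137 0.0137 0.08  ] [0.514 0.014 0.081]
wrist yellow [452, 186, 112, 56, 2771] [ 0.7159 -0.0131  0.08  ] [ 0.741 -0.028  0.039]
wrist yellow [284, 197, 2, 6, 6] [0.4669 0.007  0.08  ] [ 0.459 -0.014  0.003]
wrist yellow [265, 211, 9, 8, 15] [ 0.4484 -0.0108  0.08  ] [ 0.434 -0.037  0.003]
wrist yellow [269, 217, 8, 9, 26] [ 0.4529 -0.018   0.08  ] [ 0.44  -0.045  0.003]
wrist yellow [267, 222, 2, 3, 5] [ 0.4467 -0.0203  0.08  ] [ 0.432 -0.049  0.003]
wrist yellow [371, 255, 6, 17, 89] [ 0.5698 -0.0713  0.08  ] [ 0.57  -0.071  0.08 ]
wrist yellow [315, 296, 4, 21, 56] [ 0.5028 -0.131   0.08  ] [0.501 0.042 0.315]
wrist yellow [325, 297, 4, 6, 14] [ 0.5146 -0.1212  0.08  ] [0.504 0.043 0.314]
wrist yellow [325, 307, 4, 38, 102] [ 0.5153 -0.1581  0.08  ] [0.504 0.038 0.318]
wrist yellow [315, 318, 4, 28, 88] [ 0.5025 -0.1662  0.08  ] [0.501 0.037 0.318]
wrist yellow [227, 360, 174, 21, 1268] [ 0.509  -0.2293  0.08  ] [0.504 0.031 0.325]

[... 2104 characters left out ...]
 [ 0.4633 -0.1273  0.08  ] [ 0.441 -0.041  0.003]
side red [311, 252, 3, 4, 9] [ 0.5713 -0.085   0.072 ] [ 0.572 -0.087  0.073]
scene green [286, 173, 12, 11, 105] [0.5194 0.0121 0.08  ] [0.519 0.012 0.08 ]
scene green [390, 175, 89, 45, 1593] [0.6472 0.3104 0.08  ] [0.607 0.33  0.033]
scene green [156, 215, 37, 36, 746] [ 0.6746 -0.2308  0.08  ] [ 0.644 -0.243  0.041]
scene yellow [251, 195, 10, 2, 19] [ 0.5704 -0.0717  0.08  ] [ 0.569 -0.072  0.079]
scene yellow [258, 241, 38, 66, 1114] [ 0.7812 -0.025   0.08  ] [ 0.746 -0.029  0.038]
scene red [262, 197, 3, 2, 6] [ 0.5702 -0.0555  0.072 ] [ 0.571 -0.055  0.073]
scene red [247, 198, 3, 2, 6] [ 0.5702 -0.0894  0.072 ] [ 0.572 -0.089  0.072]
```

View pics/s4.png

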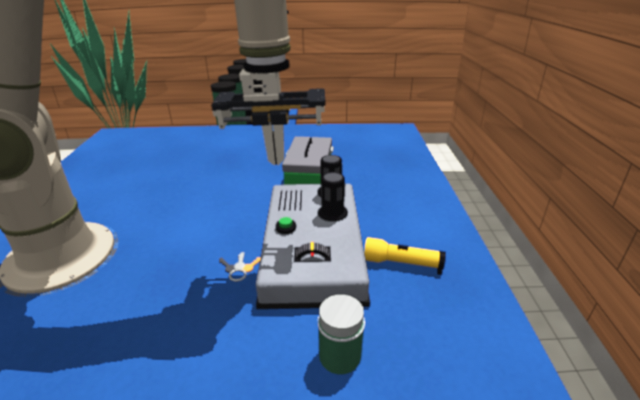

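In the side view the stripe is on the red mark at (312,245), the button is out at (285,222), and the bystanders are where they were. Before handing in I check that the stop I felt was the button's and not the housing rim.

```bash
python3 - <<'E'
from h import *
f=np.load('pics/w4.npz'); P=cloud(f,f['d']); r=np.hypot(P[...,0]-.514,P[...,1]-.0135)*1000
for a,b in((0,10),(10,13),(15,17),(17,19),(19,21),(21,24),(26,30)):
    q=P[(r>=a)&(r<b)][:,2]; print(a,b,np.percentile(q,[5,50,95]).round(4))
f=np.load('pics/w3.npz'); P=cloud(f,f['d']); m=(abs(P[...,2]-.1348)<.012); print('tip extent near z .135:',np.ptp(P[m],axis=0).round(4),P[m].min(0).round(4))
E
```

```text
0 10 [0.0813 0.2371 0.2578]
10 13 [0.0801 0.2407 0.2728]
15 17 [0.0715 0.3207 0.3285]
17 19 [0.0723 0.326  0.3323]
19 21 [0.0715 0.3244 0.3326]
21 24 [0.0629 0.3223 0.3323]
26 30 [0.0597 0.3217 0.3321]
tip extent near z .135: [0.0653 0.1301 0.024 ] [ 0.5709 -0.0654  0.1228]
```

The housing top is at 72 mm and the button face at 81 mm (75 mm fully in), so the finger could only have bottomed on the button. Handing in.

```bash
python3 -c "
from plant import env; print(env.job_done())"
```

```text
the job is handed in; nothing more can be done
None
```

The boot dryer is set going and I handed the job in at about 8.4 s on the robot's clock; no verdict is reported back.

- **Wheel:** I rolled it about 30 mm (two clicks) with the closed fingertips, then lifted straight off. The stripe clicked in between the red marks: both are at x ≈ 0.570–0.572 m in all three views, unchanged after the button press.
- **Start button:** I pressed it to its stop and released it. Its face is back at 81 mm. The housing top is at 72 mm, below where the face sits when pressed (75 mm), so the stop I felt was the button's own.
- **Bystanders:** the flashlight, canister and tackle box show the same positions as at the start, to about 2 mm, and the keys look unmoved. The arm is hovering clear at 0.22 m.

**What did not go as planned:**
- The final press came in harder than I meant. It peaked at about 81 N at the fingertips, under the 120 N wrist limit; the 40 N limit is for the arm and gripper body.
- The arm drifted up to 9 mm sideways on the first descent, which I corrected before touching anything.
- The scene camera puts the button about 5 mm off in x from the other two views. I used the close wrist view.

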